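# Jog the router lift with the key switch

## Robot

A 6-joint arm with a two-finger parallel gripper is mounted at the origin on the work surface. World frame = base frame: x ahead of the robot, y to its left, z up, the work surface at z = 0. Lengths are in mm, angles in rad, forces in N, time in s.
With the tool pointing down it reaches from about 350 to 775 mm from the base axis. Payload 7.3 kg.
Tool frame: the origin (TCP) lies at the very end of the fingers, on their centre line; the grasp point (between the pads) lies 19 mm behind it; z points along the fingers, y is the line along which they close (so a half turn about z gives the same grasp; the last joint's range is limited). The gripper opens to 92 mm and grips with 3 to 60 N. Pads are 19 mm wide; open, the fingers measure 130 mm over their backs; the gripper's body (75 mm by 190 mm) begins 47 mm behind the grasp point.
Start: joints at [-1.3, 0.342, 1.524, -0, 1.275, -0.146], TCP at [212.564, -480.068, 187.441] pointing down, gripper open.
Joint ranges: [-2.53, 2.53], [-0.77, 2.02], [0.04, 2.7], [-1, 4.14], [0.28, 2.66], [-3.11, 3.11]. Speed limits (rad/s): [2.57, 2.57, 3.14, 3.14, 3.14, 3.14].

## Interface

Orientations are given as [roll, pitch, yaw] about the fixed x, y, z axes, in that order (R = Rz(yaw) Ry(pitch) Rx(roll)).
In Python, from plant import get_obs, vision, workorder gives the robot as it stands.
- The arm moves only by the shell command python3 -m pendant 'ROWS' [OPENING]. ROWS is a JSON object of lists of equal length, an entry for each row: "dp": the shift along the tool's x, y, z in m, a list of three; "rotation": the turn, a rotation vector about the tool's x, y, z in rad, a list of three. A call has 1 to 8 rows; each row is the pose to reach, as a shift and turn from the pose commanded when the call began, along the tool's axes at that moment; what a row does not reach only later rows make up. A row lasts 1/8 s, in which the tool goes at most 62.5 mm and 10.7 degrees, less where a joint would pass 70% of its speed; a pose out of reach is approached as far as the arm can. A call with a gripper value outside its range is refused whole. OPENING is the finger opening in m, from 0 to 0.0918, set as the call begins (- or left out, the last holds). The fingers move at their own pace and stop on an object; the grip force is fixed at half the most. Time passes only in rows, so rows that repeat a pose let the fingers close. It gives the time, the measured TCP pose, the force, the opening and the grip force at its end, in the units of the state.
- get_obs(): the state, without advancing time (a new reading comes with each control period).
- vision.capture(name): name is "scene" or "side" or "wrist"; returns a dict with "pixels" (420x560x3 uint8, red, green, blue), "vfov" (degrees; the focal length in pixels is half the picture's height over the tangent of half this angle, whatever the lens; pixels are square), "cx", "cy" (the principal point, pixels), "pose" (4x4, takes a point from camera to world coordinates); the wrist camera has in their place "T_tool_cam" (4x4, takes a point from camera to tool coordinates, whose origin is the TCP and whose axes are the flange's). Camera axes: x right, y up, looking along -z (the intrinsics and any distortion apply to the point x, -y, -z); pixel columns grow to the right and rows downward; lengths in mm; the calibration is good to about 2 mm. A picture is of the moment at which its call begins: read the wrist's pose just before it. There is no depth.
- workorder.close_job(): hands the job in; it is judged then, once.
The state is a dict: "time": time; "joint_positions": joint angles; "dq": joint speeds; "tau": joint torques, N m; "tool_pos": TCP position; "tcp_rot": TCP orientation; "contact_force": force on the tool from outside, world axes, zero at the start; "moment": the same for the moment, N m; "grip_width": finger opening in mm; "finger_force": force on a finger pad.
Only numpy, scipy, OpenCV 4.12 (cv2) and the standard library are available. Lean on these libraries where they do the work, as an engineer would, in place of code of your own. Each camera call takes 0.05 s, during which the arm holds its last target. There are 200 camera calls.

## Task

Get the router lift running from its black control box: turn the selector's white pointer to the green dot first, then take the red-headed switch key from the end slot of the hex-key holder and put it fully home in the key switch, wiggling it past the sticky pins rather than forcing it. Once it is home, turn it a quarter turn clockwise against its return spring, as far as the stop, and keep it there: the program finishes while the gripper still holds the key turned. Leave the other things on the bench where they are.

Things in the scene. Friction and masses are not known exactly. Their poses are not given: they have to be found in the camera images.
- control_box: Black box with a grey cover plate, fixed to the bench, 130 (x) x 240 (y) x 80 mm high. Origin: centre of its underside; z up. On its flat top (z 80), along x 0, stand the selector (axis at y +60) and the key switch (axis at y -50). Also fixed on top, keep clear: amber lamp at (44, 0), 11 mm high; small toggle at (43, -104), 23 mm high.
- selector_grip (a point): On the selector's upright axis, 16 mm above the box top, mid-height of the bar. Black pointer bar 36 mm long, 10 mm wide, on a 39 mm round skirt; skirt top 6.5 mm, bar top 25 mm above the box top. A white line runs to its pointing end. The point turns with it: x axis along the pointer, z up.
- selector (a joint): Selector angle, rad, growing clockwise from above. Detents at 0, 0.5, 1.0, 1.5, 2.0, end stops just beyond. Pointer direction in the box frame = 1.0 minus this value, anticlockwise from the box's +x. Green dot at 1.5, white dots at the others. A spring ball snaps it into the nearest detent; about 0.1 N m to get over. Starts in one of the first three.
- green_mark (a point): Centre of the green dot (10 mm across) on the box top, 31 mm from the selector's axis.
- keyway (a point): Centre of the slot's mouth on the brass face of the key cylinder, 4 mm above the box top, level with its 31 mm steel bezel. Fixed to the box, same axes. At rest the slot's long way is the box's x. Slot 11.2 x 4.2 mm, 36 mm deep, bevelled 2.5 mm all round at the mouth. Sprung wafers bar it from both ends, two 10 mm and two 19 mm down.
- key_switch (a joint): Key cylinder angle, rad, 0 at rest, growing clockwise from above, stop at 1.57. Locked, but for 0.18 rad of slack, until the key is past all wafers (25 mm in). A spring turns it back if let go (0.09 N m at rest, 0.11 N m at the stop). The blade has 0.12 rad of play in the slot, so the gripper must turn some 0.2 to 0.4 rad further than the cylinder.
- key: Switch key, 30 g, upright, head up, in the holder's slot. Origin: middle of the collar's underside; z up to the head, x along the blade's width. Red head 28 (x) x 10 (y) mm, z +5 to +30; round red collar, 22 mm across, z 0 to +5, good to press on; blade 10 (x) x 3 (y) mm, down to z -30. Same either way round. Home when the collar sits on the cylinder's face: origin at point keyway.
- key_tip (a point): Tip of the blade, 30 mm below the key's origin; the last 5 mm is a 90 degree point that shoves the wafers aside. They stick: each catches in the housing while the cylinder rests at 0 (a straight push binds and bends it) and comes free while it is turned 0.12 to 0.18 rad. So twist the key to and fro, 0.3 to 0.45 rad clockwise and back, under a light push (6 to 10 N).
- wafer_a: Sprung wafer hidden in the key cylinder, 10 mm below its face, with a round nose in the slot. Bends if the key is pressed against it with more than 30 N.
- wafer_b: Hidden wafer oppopoint wafer_a, 10 mm down.
- wafer_c: Hidden wafer, 19 mm down.
- wafer_d: Hidden wafer oppopoint wafer_c, 19 mm down.
- hex_holder: Blue plastic hex-key holder, fixed to the bench, 46 (x) x 136 (y) x 45 mm high. Origin: centre of its underside. The key slot (14 x 7 mm, long way along y) is at y -42; the key's collar rests on the top, z 45. Four steel hex keys stand fixed at y +6 to +52, up to 102 mm high, bent ends towards +x (to x +35).
- push_block_a: Loose beech push block, 75 x 200 mm, 82 mm high with its bar handle; origin centre of underside. Leave alone.
- push_block_b: Second push block, the same. Leave alone.
- shell_low: Yellow hard shell of a sanding sponge, 74 x 124 x 31 mm, the lower of a stack of two; origin centre of underside. Leave alone.
- shell_top: Grey shell, the same, on top of the yellow one. Leave alone.
- lift_plate: Orange router lift plate, 298 x 235 x 10 mm, fixed flat on the bench; origin centre of underside. Leave alone.

How it is judged:
By the outcome, as a careful person would: the job done as asked, in the order asked, and still so for the second after the job is handed in, while the arm keeps its last pose, push and grip.
It also fails if it takes over 72 s, if anything falls off the work surface, if the arm or the gripper's body presses on something with over 40 N, if the wrist force passes 120 N, or if a joint passes its speed limit or range.

## Working session

There is one attempt and no reset: what is moved stays moved. The work goes in short steps, Python scripts to look and compute and a shell command to move; the robot and the scene stay as the last step left them, time stands still between calls to the robot, and variables do not carry over. Pictures are saved under pics/ and viewed, at most 10 in all, crops included, and the job is handed in when it is done.

```bash
ls; mkdir -p pics
python3 - <<'E'
from plant import get_obs, vision
import cv2,numpy as np
print(get_obs())
for n in("scene","side","wrist"):
    c=vision.capture(n); cv2.imwrite(f"pics/{n}0.png",c["pixels"][:,:,::-1])
    np.set_printoptions(precision=4,suppress=True)
    print(n,{k:v for k,v in c.items() if k!="pixels"})
E
```

```text
pics
{'time': 0.0, 'joint_positions': array([-1.30000078e+00,  3.42743526e-01,  1.52504949e+00, -3.05807917e-06,
        1.27539187e+00, -1.45996150e-01]), 'dq': array([ 0.00098778, -0.00116427,  0.00073077, -0.00149169, -0.0001335 ,
       -0.00185496]), 'tau': array([ 9.98138858e-04, -4.31250143e+01, -2.44216973e+01,  7.18521327e-02,
        5.60707622e-02, -1.23566715e-04]), 'tool_pos': array([ 212.42590709, -479.57658069,  186.72288564]), 'tcp_rot': array([-3.14001693e+00, -2.28741776e-04,  4.16792406e-01]), 'contact_force': array([-1.13066881, -0.35852664, -0.59607083]), 'moment': array([0.01578885, 0.00468   , 0.00824763]), 'finger_force': 0.0, 'grip_width': 91.80395064798735}
scene {'vfov': 55.24884932222299, 'cx': 280.2924747937023, 'cy': 212.42357664025178, 'pose': array([[   0.709 ,   -0.5444,    0.4483, 1247.6101],
       [   0.7052,    0.5529,   -0.4438, -619.0188],
       [  -0.0063,    0.6308,    0.776 , 1159.1928],
       [   0.    ,    0.    ,    0.    ,    1.    ]])}
side {'vfov': 49.26471801405365, 'cx': 284.5122712541713, 'cy': 214.83974603182742, 'pose': array([[ -0.9674,   0.14  ,  -0.2111, 352.146 ],
       [ -0.2533,  -0.521 ,   0.8151, 992.6825],
       [  0.0041,   0.842 ,   0.5395, 749.0958],
       [  0.    ,   0.    ,   0.    ,   1.    ]])}
wrist {'vfov': 71.56725939513039, 'cx': 278.85445952958736, 'cy': 208.41127211292803, 'T_tool_cam': array([[  -0.0009,    0.9526,    0.3041,   82.3889],
       [   1.    ,    0.0011,   -0.0004,    1.0605],
       [  -0.0007,    0.3041,   -0.9526, -197.0405],
       [   0.    ,    0.    ,    0.    ,    1.    ]])}
```

View pics/scene0.png

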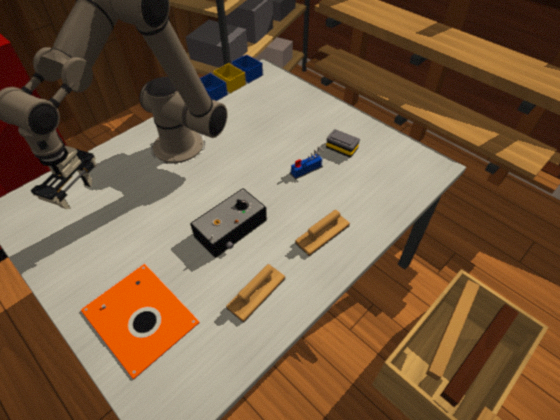

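View pics/side0.png

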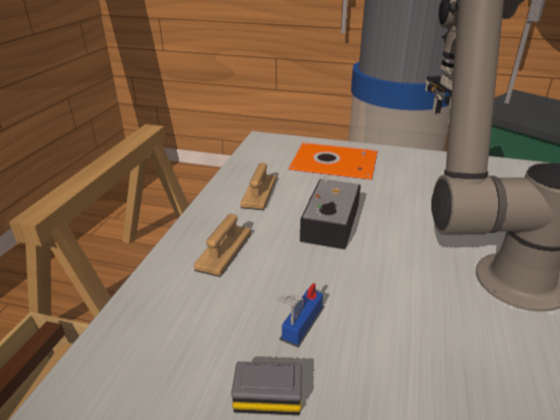

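The scene picture shows the control box at about (230,220), the selector knob at (241,205), the key switch at (217,222), and the red key head at (297,163) on the blue holder. The side picture shows the key at (312,292), the selector at (328,208) and the key switch near (337,190).

```bash
cat > h.py <<'E'
import numpy as np, cv2
from scipy.spatial.transform import Rotation as R
from plant import get_obs, vision
np.set_printoptions(precision=4,suppress=True)
def cam(n):
    o=get_obs(); c=vision.capture(n)
    if n=="wrist":
        T=np.eye(4); T[:3,:3]=R.from_euler('xyz',o['tcp_rot']).as_matrix(); T[:3,3]=o['tool_pos']
        c['pose']=T@c['T_tool_cam']
    return c
def ray(c,px,z):
    f=c['pixels'].shape[0]/2/np.tan(np.radians(c['vfov'])/2)
    d=c['pose'][:3,:3]@np.array([(px[0]-c['cx'])/f,-(px[1]-c['cy'])/f,-1]); p=c['pose'][:3,3]
    return p+d*(z-p[2])/d[2]
def proj(c,P):
    f=c['pixels'].shape[0]/2/np.tan(np.radians(c['vfov'])/2)
    q=c['pose'][:3,:3].T@(np.array(P,float)-c['pose'][:3,3])
    return np.array([c['cx']+f*q[0]/-q[2],c['cy']-f*q[1]/-q[2]])
def go(p,yaw):
    "tool-frame shift (m) and turn (rad) to a tool-down pose with given yaw"
    o=get_obs(); A=R.from_euler('xyz',o['tcp_rot']); B=R.from_euler('xyz',[np.pi,0,yaw])
    print('dp',A.inv().apply(np.array(p)-o['tool_pos'])/1000,'rot',(A.inv()*B).as_rotvec(),'now',o['tool_pos'],o['tcp_rot'],'F',o['contact_force'],'t',o['time'])
E
python3 - <<'E'
from h import *
s=cam("scene"); d=cam("side")
for n,a,b,z in(("sel",(241,205),(328,208),96),("key sw",(217,222),(337,190),84),("key",(297,163),(312,292),65)): print(n,ray(s,a,z),ray(d,b,z))
for n,c in(("scene",s),("side",d)):
    w=(170,170,170,110) if n=="scene" else (270,165,120,190)
    x,y,ww,hh=w; 
    if n=="scene": im=c['pixels'][140:260,185:335]
    else: im=c['pixels'][170:350,270:370]
    k=5 if n=="scene" else 3
    cv2.imwrite(f"pics/{n}1.png",cv2.resize(im,None,fx=k,fy=k,interpolation=cv2.INTER_CUBIC)[:,:,::-1])
E
```

```text
sel [512.8225 -83.0947  96.    ] [502.7179 -57.9212  96.    ]
key sw [ 502.993  -184.4052   84.    ] [ 497.5838 -183.4862   84.    ]
key [486.5936 228.7857  65.    ] [482.2263 246.839   65.    ]
```

View pics/scene1.png

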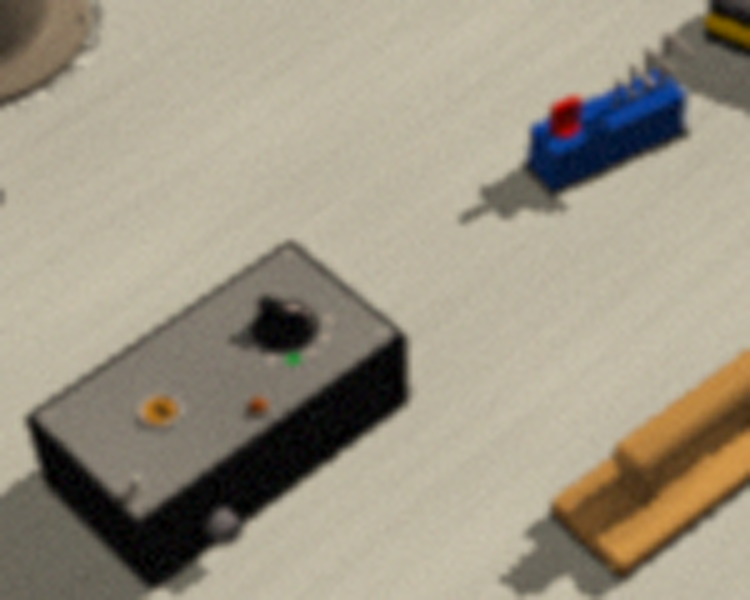

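The crop shows the box with its amber lamp at (257,405) and green dot at (292,357). The selector is at (283,320), pointing up and left towards the robot. The brass keyway is at (160,410) and the red key head at (566,117).

```bash
python3 -c "
from h import *
go([520,-125,210],0.0)"
```

```text
dp [ 0.4248 -0.2    -0.0227] rot [-0.0007  0.      0.4168] now [ 212.4944 -479.8642  187.1018] [-3.1409 -0.0001  0.4168] F [-0.3118  1.0498 -0.0431] t 0.25
```

```bash
python3 -m pendant '{"dp":[[0.05,-0.02,-0.023],[0.1,-0.045,-0.023],[0.155,-0.07,-0.023],[0.21,-0.1,-0.023],[0.265,-0.125,-0.023],[0.32,-0.15,-0.023],[0.375,-0.175,-0.023],[0.425,-0.2,-0.023]],"rotation":[[0,0,0.05],[0,0,0.1],[0,0,0.15],[0,0,0.2],[0,0,0.26],[0,0,0.32],[0,0,0.38],[0,0,0.417]]}'
python3 -c "
from h import *
go([520,-125,210],0.0)
c=cam('wrist');np.save('c1.npy',c,allow_pickle=True)
cv2.imwrite('pics/w1.png',c['pixels'][:,:,::-1])"
```

```text
time: 1.25
tool_pos: [521.4, -123.4, 210.4]
tcp_rot: [3.141, -0.0, -0.001]
contact_force: [-0.6, -0.5, 0.6]
grip_width: 91.7
finger_force: 0.0
dp [-0.0014  0.0016  0.0004] rot [ 0.0002 -0.0002 -0.0013] now [ 521.3983 -123.3628  210.4008] [ 3.1413 -0.0002 -0.0013] F [-0.6372 -0.4602  0.6293] t 1.25
```

View pics/w1.png

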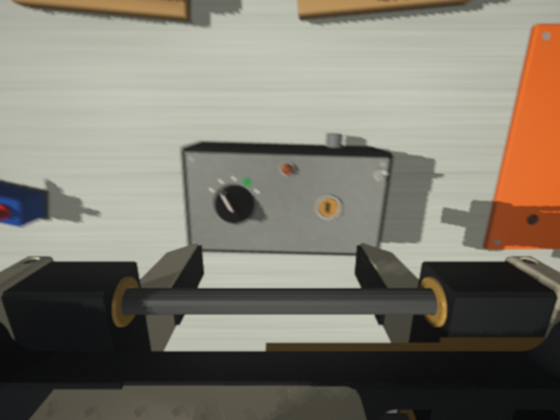

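The wrist view shows the selector skirt at (234,203), with its white line running up and left from (232,212) to (222,195). That matches detent 0.5. The green dot is at (247,182), the brass key cylinder at (328,207) and the lamp at (288,169). I will refine these with colour centroids.

Run:
```python
from h import *
c=np.load('c1.npy',allow_pickle=True).item(); im=c['pixels']
hsv=cv2.cvtColor(im,cv2.COLOR_RGB2HSV)
def cen(m,box):
    x0,y0,x1,y1=box; k=np.zeros(m.shape,bool); k[y0:y1,x0:x1]=m[y0:y1,x0:x1]; ys,xs=np.nonzero(k); return np.array([xs.mean(),ys.mean()]),len(xs)
H,S,V=[hsv[:,:,i].astype(int) for i in range(3)]
g,n=cen((H>45)&(H<80)&(S>120),(235,170,260,195)); print(g,n)
b,n2=cen((S>100)&(H<35)&(V>60),(310,190,345,225)); print(b,n2)
b2=(cv2.minEnclosingCircle(np.argwhere(((S>100)&(H<35)&(V>60))[190:225,310:345])[:,::-1].astype(np.float32)))
print('circ',b2[0][0]+310,b2[0][1]+190,b2[1])
G=ray(c,g,80);K=ray(c,b,84);print('green',G,'key',K,'dist',np.hypot(*(G-K)[:2]),'exp',np.hypot(27.2,95.1))
v=(G-K)[:2]; yaw=np.arctan2(v[1],v[0])-np.arctan2(95.1,27.2);print('yaw',yaw)
Rz=R.from_euler('z',yaw)
O=K-Rz.apply([0,-50,84]); 
S_=O+Rz.apply([0,60,96]); print('origin',O,'sel',S_)
for p in([0,60,86],[0,60,105],[44,0,85],[65,120,80],[65,-120,80],[-65,-120,80],[-65,120,80]): print(p,proj(c,O+Rz.apply(p)))
for p,z in(((234,203),86),((183,150),80),((390,155),80)): print(ray(c,p,z))
cv2.imwrite('pics/w1c.png',cv2.resize(im[135:265,170:400],None,fx=3.4,fy=3.4,interpolation=cv2.INTER_CUBIC)[:,:,::-1])
```

```text
[246.5517 181.5862] 29
[327.9208 207.2038] 265
circ 327.94444465637207 206.94444465637207 9.452057838439941
green [532.2379 -87.6784  80.    ] key [ 502.4725 -181.7264   84.    ] dist 98.64586756645275 exp 98.91334591449224
yaw -0.027939281995722265
origin [ 503.8693 -131.7459    0.    ] sel [505.5454 -71.7693  96.    ]
[0, 60, 86] [233.0528 205.4305]
[0, 60, 105] [230.4715 210.5417]
[44, 0, 85] [286.271  168.6955]
[65, 120, 80] [178.1533 146.2577]
[65, -120, 80] [394.6833 151.8646]
[-65, -120, 80] [379.4353 257.3148]
[-65, 120, 80] [186.4583 252.9636]
[508.4681 -73.0053  86.    ]
[568.1085 -18.5408  80.    ]
[ 562.0477 -248.6988   80.    ]
```

View pics/w1c.png

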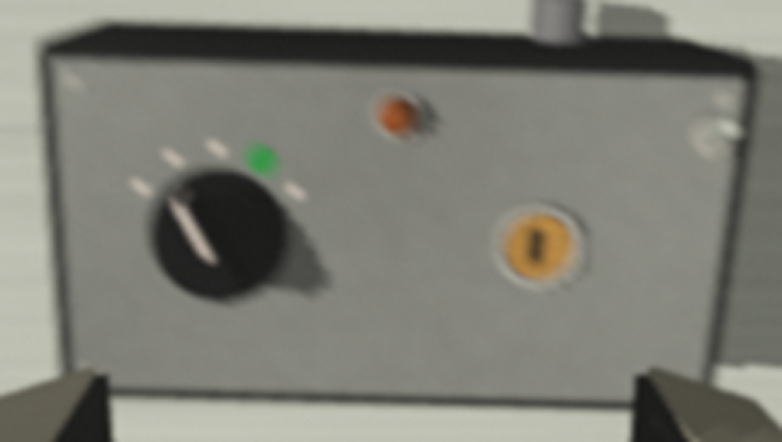

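The crop confirms the geometry: the plate edges give a yaw of about -0.027, and the lamp and skirt fall within 1.5 px of prediction. The selector is at 0.5, so it needs 1.0 rad clockwise. I will approach it first.

```bash
python3 -m pendant '{"dp":[[-0.008,-0.026,0.02],[-0.0155,-0.0515,0.05],[-0.0155,-0.0515,0.08],[-0.0155,-0.0515,0.08],[-0.0155,-0.0515,0.08]],"rotation":[[0,0,-0.17],[0,0,-0.34],[0,0,-0.473],[0,0,-0.473],[0,0,-0.473]]}' 0.04
python3 -c "
from h import *
go([506,-72,89.5],0.473)"
```

```text
time: 1.92
tool_pos: [505.5, -74.1, 131.4]
tcp_rot: [3.14, -0.001, 0.47]
contact_force: [-1.2, 0.2, -0.4]
grip_width: 46.9
finger_force: 0.0
dp [ 0.0014 -0.0017  0.0419] rot [ 0.0012 -0.0011 -0.0031] now [505.4886 -74.1174 131.4425] [ 3.1404 -0.0011  0.4699] F [-1.2425  0.2491 -0.381 ] t 1.925
```

```bash
python3 -m pendant '{"dp":[[0.001,-0.0015,0.02],[0.001,-0.0015,0.041],[0.001,-0.0015,0.041]],"rotation":[[0,0,0],[0,0,0],[0,0,0]]}' 0.04
python3 -c "
from h import *
go([506,-72,89.5],0.473)"
python3 -m pendant '{"dp":[[0,0,0],[0,0,0],[0,0,0],[0,0,0],[0,0,0],[0,0,0]],"rotation":[[0,0,0],[0,0,0],[0,0,0],[0,0,0],[0,0,0],[0,0,0]]}' 0.0
```

```text
time: 2.3
tool_pos: [504.8, -72.1, 89.5]
tcp_rot: [-3.141, 0.001, 0.471]
contact_force: [0.2, -0.4, 1.0]
grip_width: 39.6
finger_force: 0.0
dp [0.0011 0.0004 0.    ] rot [-0.0005  0.0006 -0.0023] now [504.8255 -72.1414  89.5238] [-3.1411  0.0006  0.4707] F [ 0.18   -0.4212  1.0472] t 2.3
time: 3.05
tool_pos: [504.9, -71.9, 89.4]
tcp_rot: [3.142, 0.0, 0.473]
contact_force: [-0.3, -0.6, -0.2]
grip_width: 0.1
finger_force: 0.0
```

The grip closed on nothing, so I will look.

```bash
python3 -c "
from h import *
a=cam('scene')['pixels'][150:270,180:290]
b=cam('side')['pixels'][120:270,280:400]
c=cam('wrist')['pixels'][100:340,160:400]
f=lambda i,h:cv2.resize(i,(int(i.shape[1]*h/i.shape[0]),h),interpolation=cv2.INTER_CUBIC)
im=np.vstack([np.hstack([f(a,300),f(b,300)]),])
w=f(c,300); im=np.hstack([im,w]); im=cv2.resize(im,(800,int(im.shape[0]*800/im.shape[1])))
cv2.imwrite('pics/m1.png',im[:,:,::-1])"
```

```text
(no output)
```

View pics/m1.png

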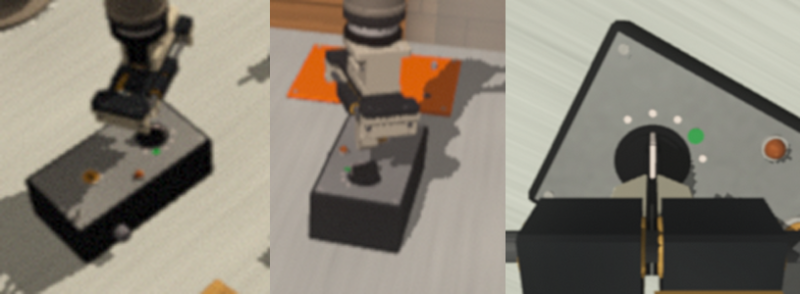

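The panels show the fingers shut behind the white line. The skirt centre agrees with the TCP to within 1.5 mm, but the fingertips (row ~245 in the wrist image) look higher than the TCP should be. I will overlay the projected TCP to check.

```bash
python3 -c "
from h import *
o=get_obs();T=o['tool_pos'];print(T)
ims=[]
for n in('wrist','scene','side'):
    c=cam(n);p=proj(c,T);im=c['pixels'];h={'wrist':70,'scene':35,'side':35}[n]
    x,y=int(p[0]),int(p[1])-(0 if n=='wrist' else 10);k=390//(2*h)
    k=395/(2*h)
    q=np.ascontiguousarray(cv2.resize(im[y-h:y+h,x-h:x+h],(395,395),interpolation=cv2.INTER_CUBIC))
    for dz,col in((0,(255,0,0)),(16,(0,255,255)),(36,(255,0,255))):
        u=(proj(c,T+[0,0,dz])-[x-h,y-h])*k; cv2.drawMarker(q,(int(u[0]),int(u[1])),col,cv2.MARKER_CROSS,12,1)
    ims.append(q)
im=np.hstack(ims[:2]); cv2.imwrite('pics/m2.png',im[:,:,::-1]); cv2.imwrite('pics/m2s.png',ims[2][:,:,::-1])"
```

```text
[504.9205 -71.8362  89.3876]
```

View pics/m2.png

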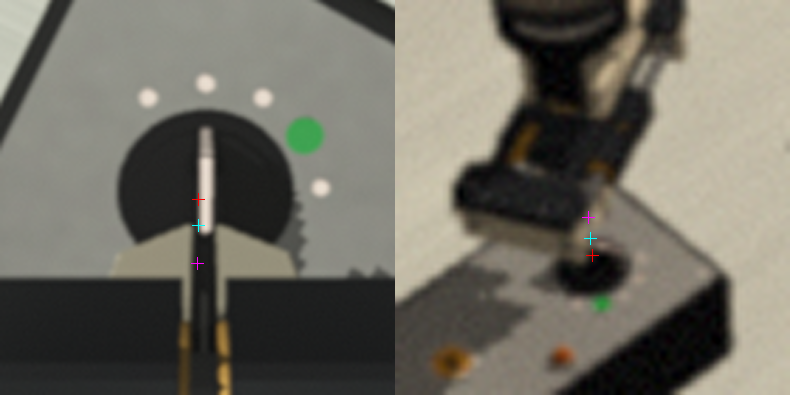

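The overlay puts the TCP cross on the white line itself (around row 198 in the left panel), with no finger hiding it. The visible fingers end about 25–35 mm higher than the TCP, so they closed above the bar. I will reopen and feel downward in small steps.

```bash
Z='"rotation":[[0,0,0],[0,0,0],[0,0,0],[0,0,0]]'; 
python3 -m pendant '{"dp":[[0,0,0],[0,0,0],[0,0,0],[0,0,0.001]],"rotation":[[0,0,0],[0,0,0],[0,0,0],[0,0,0]]}' 0.03
python3 -m pendant '{"dp":[[0.001,0,0.001],[0.001,0,0.002],[0.001,0,0.003],[0.001,0,0.004]],"rotation":[[0,0,0],[0,0,0],[0,0,0],[0,0,0]]}'
```

```text
time: 3.85
tool_pos: [505.0, -71.9, 88.4]
tcp_rot: [3.141, -0.0, 0.473]
contact_force: [0.5, -0.8, 0.3]
grip_width: 29.4
finger_force: 0.0
time: 4.35
tool_pos: [505.8, -71.4, 84.3]
tcp_rot: [3.142, 0.0, 0.473]
contact_force: [0.6, -0.5, -0.2]
grip_width: 30.1
finger_force: 0.0
```

```bash
python3 -m pendant '{"dp":[[0,0,0.002],[0,0,0.004],[0,0,0.006],[0,0,0.008]],"rotation":[[0,0,0],[0,0,0],[0,0,0],[0,0,0]]}'
python3 - <<'E'
from h import *
o=get_obs();T=o['tool_pos']
ims=[]
for n,h in(('side',40),('scene',40)):
    c=cam(n);p=proj(c,T);x,y=int(p[0]),int(p[1])-15;k=395/(2*h)
    q=np.ascontiguousarray(cv2.resize(c['pixels'][y-h:y+h,x-h:x+h],(395,395),interpolation=cv2.INTER_CUBIC))
    for z,col in((80,(255,0,0)),(105,(0,255,255)),(76.3+36,(255,0,255))):
        u=(proj(c,[T[0],T[1],z])-[x-h,y-h])*k; cv2.drawMarker(q,(int(u[0]),int(u[1])),col,cv2.MARKER_CROSS,8,1)
    ims.append(q)
cv2.imwrite('pics/m3.png',np.hstack(ims)[:,:,::-1])
E
```

```text
time: 4.85
tool_pos: [505.8, -71.4, 76.3]
tcp_rot: [3.142, 0.0, 0.473]
contact_force: [-0.5, 0.0, -0.8]
grip_width: 30.0
finger_force: 0.0
```

View pics/m3.png

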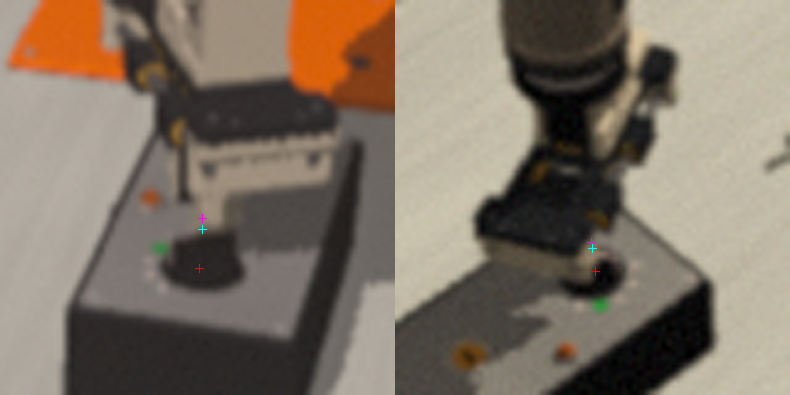

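The side view shows the fingertip ending near bar-top height, about z 100, with the reported TCP at 76. I will keep feeling down, lightly, to find the true tip.

```bash
python3 -m pendant '{"dp":[[0,0,0.002],[0,0,0.004],[0,0,0.005],[0,0,0.006]],"rotation":[[0,0,0],[0,0,0],[0,0,0],[0,0,0]]}' | egrep 'pos|force'
python3 -m pendant '{"dp":[[0,0,0.001],[0,0,0.002],[0,0,0.003]],"rotation":[[0,0,0],[0,0,0],[0,0,0]]}' | egrep 'pos|force'
```

```text
tool_pos: [505.8, -71.4, 70.3]
contact_force: [-0.4, -0.3, 0.3]
finger_force: 0.0
tool_pos: [505.8, -71.4, 67.4]
contact_force: [0.8, 0.7, -0.3]
finger_force: 0.0
```

Now I will try closing here.

```bash
python3 -m pendant '{"dp":[[0,0,0.001],[0,0,0.002],[0,0,0.002],[0,0,0.002],[0,0,0.002],[0,0,0.002],[0,0,0.002]],"rotation":[[0,0,0],[0,0,0],[0,0,0],[0,0,0],[0,0,0],[0,0,0],[0,0,0]]}' 0.0
```

```text
time: 6.7
tool_pos: [506.3, -71.5, 65.9]
tcp_rot: [3.141, -0.001, 0.473]
contact_force: [-1.3, 0.6, 5.6]
grip_width: 0.5
finger_force: 2.7
```

Closing gave an upward contact force, so the closed tips are touching the bar top (z 105) at a reported TCP z of 66. The true tip is therefore about 38 mm above the reported TCP. I will open and go down 16 mm.

```bash
python3 -m pendant '{"dp":[[0,0,-0.003],[0,0,-0.003],[0,0,-0.003],[0,0,-0.003],[0,0,-0.003]],"rotation":[[0,0,0],[0,0,0],[0,0,0],[0,0,0],[0,0,0]]}' 0.03| egrep 'pos|width'
python3 -m pendant '{"dp":[[0,0,0.005],[0,0,0.01],[0,0,0.013],[0,0,0.015],[0,0,0.015]],"rotation":[[0,0,0],[0,0,0],[0,0,0],[0,0,0],[0,0,0]]}' | egrep 'pos|force'
python3 -m pendant '{"dp":[[0,0,0.001],[0,0,0.002],[0,0,0.002]],"rotation":[[0,0,0],[0,0,0],[0,0,0]]}' | egrep 'pos|force'
```

```text
tool_pos: [505.8, -71.4, 68.3]
grip_width: 30.0
tool_pos: [505.7, -71.4, 53.3]
contact_force: [0.8, 0.1, 0.4]
finger_force: 0.0
tool_pos: [505.8, -71.4, 51.4]
contact_force: [0.2, 0.7, 0.7]
finger_force: 0.0
```

```bash
python3 -m pendant '{"dp":[[0,0,0],[0,0,0],[0,0,0],[0,0,0],[0,0,0]],"rotation":[[0,0,0],[0,0,0],[0,0,0],[0,0,0],[0,0,0]]}' 0.0
```

```text
time: 8.95
tool_pos: [506.1, -71.7, 51.5]
tcp_rot: [3.141, -0.0, 0.473]
contact_force: [1.6, -2.4, -1.0]
grip_width: 9.7
finger_force: 30.0
```

The bar is gripped at 9.7 mm with 30 N. Now I will turn it 1.0 rad clockwise.

```bash
python3 -m pendant '{"dp":[[0,0,0],[0,0,0],[0,0,0],[0,0,0],[0,0,0],[0,0,0],[0,0,0],[0,0,0]],"rotation":[[0,0,0.15],[0,0,0.3],[0,0,0.45],[0,0,0.6],[0,0,0.75],[0,0,0.9],[0,0,1.02],[0,0,1.02]]}'
python3 -c "
from h import *
print(get_obs()['moment'])"
python3 -m pendant '{"dp":[[0,0,0],[0,0,0],[0,0,0],[0,0,0],[0,0,-0.03],[0,0,-0.06]],"rotation":[[0,0,0],[0,0,0],[0,0,0],[0,0,0],[0,0,0],[0,0,0]]}' 0.04
python3 -c "
from h import *
go([515,-125,210],0)"
```

```text
time: 9.95
tool_pos: [506.0, -74.2, 51.5]
tcp_rot: [3.138, -0.002, -0.548]
contact_force: [-0.6, -13.5, -2.6]
grip_width: 9.4
finger_force: 30.0
[-2.2681  0.168   0.0723]
time: 10.7
tool_pos: [505.5, -71.1, 111.9]
tcp_rot: [3.141, 0.001, -0.547]
contact_force: [1.6, 0.4, -0.2]
grip_width: 40.3
finger_force: 0.0
dp [ 0.036   0.0411 -0.0981] rot [-0.0001  0.0011 -0.547 ] now [505.5347 -71.0976 111.8958] [ 3.1414  0.001  -0.547 ] F [ 1.6259  0.3508 -0.2261] t 10.7
```

The selector has turned. The side force suggests its axis is about 3 mm nearer the base than I measured. I will check the pointer and re-measure the keyway at two opposite yaws, so that any camera offset cancels.

```bash
python3 -m pendant '{"dp":[[0.009,0.01,-0.025],[0.018,0.02,-0.05],[0.027,0.03,-0.075],[0.036,0.041,-0.098],[0.036,0.041,-0.098],[0.036,0.041,-0.098]],"rotation":[[0,0,-0.15],[0,0,-0.3],[0,0,-0.45],[0,0,-0.547],[0,0,-0.547],[0,0,-0.547]]}' 0.06 | egrep 'pos|rot'
cat > meas.py <<'E'
from h import *
def meas(save=None):
    c=cam('wrist'); im=c['pixels']; H,S,V=[cv2.cvtColor(im,cv2.COLOR_RGB2HSV)[:,:,i].astype(int) for i in range(3)]
    def cen(m,P,r=22):
        u=proj(c,P); yy,xx=np.indices(m.shape); m=m&(np.hypot(xx-u[0],yy-u[1])<r); ys,xs=np.nonzero(m); return np.array([xs.mean(),ys.mean()]),len(xs)
    g,n1=cen((H>40)&(H<85)&(S>90),[532,-88,80]); b,n2=cen((S>100)&(H<35)&(V>60),[502,-182,84])
    m=(S>100)&(H<35)&(V>60)
    G=ray(c,g,80);K=ray(c,b,84); v=(G-K)[:2]
    print('G',G[:2],n1,'K',K[:2],n2,'dist',np.hypot(*v),'yaw',np.arctan2(v[1],v[0])-np.arctan2(95.1,27.2))
    w,n=cen((V>150)&(S<60),[505,-73,105],14); 
    u=proj(c,[505,-72,105]).astype(int)
    if save: cv2.imwrite(save,cv2.resize(im[u[1]-45:u[1]+45,u[0]-45:u[0]+105],None,fx=5,fy=5,interpolation=cv2.INTER_CUBIC)[:,:,::-1])
E
python3 -c "
from meas import *
meas('pics/sel2.png')
go([489,-135,200],np.pi)"
```

```text
tool_pos: [514.6, -124.4, 208.3]
tcp_rot: [-3.141, 0.002, -0.002]
G [530.6165 -89.8249] 52 K [ 501.0902 -183.8287] 279 dist 98.53178593135284 yaw -0.025762136319647633
dp [-0.0254  0.0108  0.0082] rot [0.0034 0.0016 3.1402] now [ 514.4621 -124.2623  208.1111] [-3.1406  0.0022 -0.0013] F [-0.5224 -1.0281  0.023 ] t 11.5
```

View pics/sel2.png

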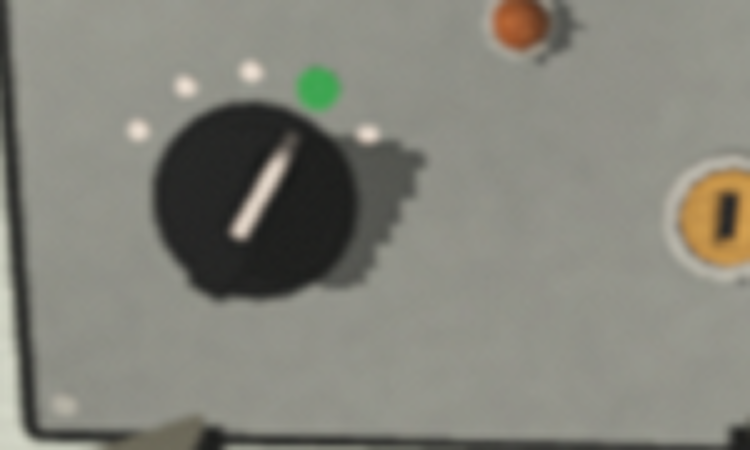

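The pointer's white line (290,135)–(238,235) now aims at the green dot at (318,88), so the selector is done. The settled keyway estimate is (501,-184). Next I will go to the holder.

```bash
python3 -m pendant '{"dp":[[-0.004,-0.05,0],[-0.008,-0.1,0],[-0.012,-0.15,0],[-0.016,-0.2,0],[-0.02,-0.25,0],[-0.024,-0.3,0],[-0.028,-0.345,0],[-0.029,-0.386,0]],"rotation":[[0,0,-0.18],[0,0,-0.36],[0,0,-0.54],[0,0,-0.72],[0,0,-0.9],[0,0,-1.08],[0,0,-1.26],[0,0,-1.44]]}' 0.04 | egrep 'pos|rot'
python3 -m pendant '{"dp":[[0,0,0],[0,0,0],[0,0,0]],"rotation":[[0,0,-0.13],[0,0,-0.13],[0,0,-0.13]]}' | egrep 'pos|rot'
cat > mk.py <<'E'
from h import *
def mk(save=None,z=75):
    c=cam('wrist'); im=c['pixels']; H,S,V=[cv2.cvtColor(im,cv2.COLOR_RGB2HSV)[:,:,i].astype(int) for i in range(3)]
    red=((H<8)|(H>172))&(S>140)&(V>50); n,lab,st,ce=cv2.connectedComponentsWithStats(red.astype(np.uint8))
    for i in range(1,n):
        if st[i,4]>30:
            (cx,cy),wh,a=cv2.minAreaRect(np.argwhere(lab==i)[:,::-1].astype(np.float32)); print('red',st[i],(cx,cy),wh,a,ray(c,(cx,cy),z))
    blue=(H>100)&(H<130)&(S>120)&(V>40); n,lab,st,ce=cv2.connectedComponentsWithStats(blue.astype(np.uint8)); i=1+np.argmax(st[1:,4])
    r=cv2.minAreaRect(np.argwhere(lab==i)[:,::-1].astype(np.float32)); print('blue',st[i]); 
    for p in cv2.boxPoints(r): print(p,ray(c,p,45)[:2])
    if save: cv2.imwrite(save,im[:,:,::-1])
E
python3 -c "
from mk import *
mk('pics/k1.png'); go([485,262,200],np.pi/2)"
```

```text
tool_pos: [484.9, 262.9, 208.2]
tcp_rot: [-3.14, 0.001, 1.446]
tool_pos: [485.9, 260.6, 208.8]
tcp_rot: [-3.141, 0.0, 1.567]
red [270 194  16  25 261] (278.3807678222656, 205.93580627441406) (22.317354202270508, 16.091482162475586) 73.3007583618164 [485.1981 239.4944  75.    ]
blue [ 261  115   51  105 2375]
[257.852  212.8219] [458.1628 220.8878]
[281.5108 113.4549] [489.3673 344.1879]
[312.2447 120.7725] [525.796  335.7496]
[288.5858 220.1395] [498.3727 210.5406]
dp [ 0.0015 -0.0011  0.009 ] rot [-0.0007  0.0004 -0.0039] now [486.1138 260.5014 209.0274] [-3.1409  0.0004  1.5669] F [ 0.3721 -0.3439 -0.0719] t 12.925
```

View pics/k1.png

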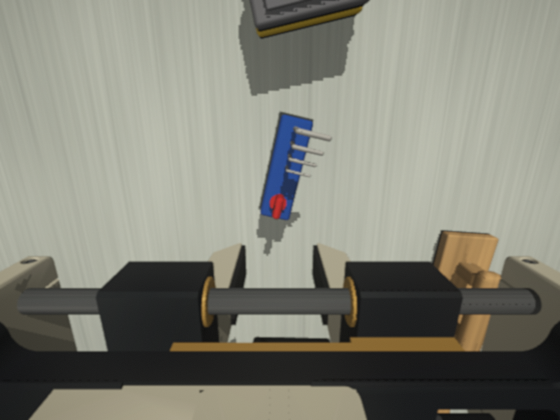

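The view shows the holder running from (258,213) to (312,121), yawed about -0.23. The red head is at (278,206) with the hex keys behind it, so the key is at about (485,238). I will align the gripper with the head and take a closer numeric fix.

```bash
python3 -m pendant '{"dp":[[-0.009,0,0.03],[-0.018,0,0.058],[-0.018,0,0.058],[-0.018,0,0.058]],"rotation":[[0,0,0.12],[0,0,0.23],[0,0,0.23],[0,0,0.23]]}' 0.04 | egrep 'pos|rot'
cat > mk2.py <<'E'
from h import *
c=cam('wrist'); im=c['pixels']; H,S,V=[cv2.cvtColor(im,cv2.COLOR_RGB2HSV)[:,:,i].astype(int) for i in range(3)]
red=((H<8)|(H>172))&(S>140)&(V>50); n,lab,st,ce=cv2.connectedComponentsWithStats(red.astype(np.uint8)); i=1+np.argmax(st[1:,4]); print(st[i])
m=lab==i
for r in range(st[i,1],st[i,1]+st[i,3]): xs=np.nonzero(m[r])[0]; print(r,xs.min(),xs.max(),int(V[r,xs].mean()),end=' | ')
print()
# top face: brightest red
blue=(H>100)&(H<130)&(S>110)&(V>30); n,lab,st,ce=cv2.connectedComponentsWithStats(blue.astype(np.uint8)); i=1+np.argmax(st[1:,4]); b=lab==i
L=np.array([[np.nonzero(b[r])[0].min(),r] for r in range(st[i,1]+8,st[i,1]+st[i,3]-25,3)],np.float32); l=cv2.fitLine(L,cv2.DIST_HUBER,0,.01,.01).ravel()
p,q=ray(c,l[2:]-l[:2]*40,45),ray(c,l[2:]+l[:2]*40,45); d=(p-q)*np.sign((p-q)[1]); print('holder yaw from left edge',np.arctan2(-d[0],d[1]), st[i])
go([486,243,150],1.34)
np.save('c2.npy',c,allow_pickle=True)
E
python3 mk2.py
```

```text
tool_pos: [487.1, 243.1, 152.5]
tcp_rot: [3.14, -0.001, 1.341]
[268 192  19  30 375]
192 276 279 133 | 193 275 281 138 | 194 273 282 141 | 195 272 283 148 | 196 271 284 158 | 197 270 285 169 | 198 269 285 174 | 199 269 286 173 | 200 269 286 171 | 201 268 286 169 | 202 268 286 168 | 203 268 286 167 | 204 269 286 167 | 205 269 286 165 | 206 269 286 162 | 207 269 285 159 | 208 270 285 154 | 209 271 284 145 | 210 272 281 152 | 211 273 281 160 | 212 273 281 161 | 213 273 281 161 | 214 273 281 161 | 215 273 281 161 | 216 273 281 160 | 217 273 281 160 | 218 273 281 159 | 219 273 281 154 | 220 274 280 150 | 221 276 278 138 | 
holder yaw from left edge -0.2271847017110966 [ 258   98   39  122 3408]
dp [-0.0005 -0.0011  0.0028] rot [ 0.0021 -0.0013  0.0007] now [487.1938 243.2422 152.8025] [ 3.1395 -0.0013  1.3407] F [-0.7057  0.5314 -0.2293] t 13.475
```

Run:
```python
from h import *
c=np.load('c2.npy',allow_pickle=True).item()
print(ray(c,(277.3,201.5),50), ray(c,(277.3,222),75)+14*np.array([.229,.973,0]), ray(c,(268,203),50),ray(c,(287,203),50))
print(ray(c,(277.3,191.5),50)+11*np.array([-.229,-.973,0]))
go([485,236,110],1.344)
```

```text
[484.5437 237.2468  50.    ] [484.5944 237.0917  75.    ] [474.4451 237.9037  50.    ] [494.2874 233.2292  50.    ]
[484.5705 237.2833  50.    ]
dp [-0.0076 -0.0006  0.0428] rot [ 0.0021 -0.0013 -0.0033] now [487.1938 243.2422 152.8025] [ 3.1395 -0.0013  1.3407] F [-0.7057  0.5314 -0.2293] t 13.475
```

Three estimates agree that the key is at (484.6, 237.2). Now I will descend over it.

```bash
python3 -m pendant '{"dp":[[-0.0064,-0.0012,0.035],[-0.0064,-0.0012,0.07],[-0.0064,-0.0012,0.102],[-0.0064,-0.0012,0.102],[-0.0064,-0.0012,0.102]],"rotation":[[0,0,0],[0,0,0],[0,0,0],[0,0,0],[0,0,0]]}' 0.035 | egrep 'pos|rot|force'
python3 -c "
from h import *
go([484.6,237.2,16.5],1.344)"
```

```text
tool_pos: [485.0, 237.5, 51.2]
tcp_rot: [3.139, -0.001, 1.34]
contact_force: [0.4, -0.0, 0.4]
finger_force: 0.0
dp [-0.0004 -0.0004  0.0347] rot [ 0.0026 -0.0015 -0.0037] now [484.9642 237.5116  51.1559] [ 3.139  -0.0015  1.3403] F [ 0.4084 -0.0001  0.3702] t 14.1
```

```bash
python3 -m pendant '{"dp":[[-0.0004,-0.0004,0.012],[-0.0004,-0.0004,0.024],[-0.0004,-0.0004,0.030],[-0.0004,-0.0004,0.032],[-0.0004,-0.0004,0.034]],"rotation":[[0,0,0],[0,0,0],[0,0,0],[0,0,0],[0,0,0]]}' 0.035 | egrep 'pos|rot|force'
python3 -m pendant '{"dp":[[0,0,0],[0,0,0],[0,0,0],[0,0,0],[0,0,0]],"rotation":[[0,0,0],[0,0,0],[0,0,0],[0,0,0],[0,0,0]]}' 0.0
```

```text
tool_pos: [483.3, 236.7, 15.3]
tcp_rot: [3.141, -0.0, 1.34]
contact_force: [0.3, 0.7, -0.6]
finger_force: 0.0
time: 15.35
tool_pos: [483.4, 236.7, 15.6]
tcp_rot: [3.141, -0.0, 1.34]
contact_force: [-0.7, -0.8, 0.6]
grip_width: 9.3
finger_force: 30.0
```

The key is held (9.3 mm, 30 N). I will lift it and carry it over, stopping for an opposite-yaw look at the keyway.

```bash
python3 -m pendant '{"dp":[[0,0,-0.015],[0,0,-0.04],[0,0,-0.08],[0,0,-0.12],[0,0,-0.12]],"rotation":[[0,0,0],[0,0,0],[0,0,0],[0,0,0],[0,0,0]]}' | egrep 'pos|width|force'
python3 -m pendant '{"dp":[[-0.04,0.015,0],[-0.09,0.035,0],[-0.14,0.054,0],[-0.19,0.073,0],[-0.24,0.093,0],[-0.29,0.112,0],[-0.345,0.133,0],[-0.396,0.153,0]],"rotation":[[0,0,-0.18],[0,0,-0.36],[0,0,-0.54],[0,0,-0.72],[0,0,-0.9],[0,0,-1.08],[0,0,-1.26],[0,0,-1.44]]}' | egrep 'pos|rot|width'
python3 -m pendant '{"dp":[[0,0,0],[0,0,0],[0,0,0],[0,0,0],[0,0,0]],"rotation":[[0,0,-0.17],[0,0,-0.335],[0,0,-0.335],[0,0,-0.335],[0,0,-0.335]]}' | egrep 'pos|rot|width'
python3 -c "
from meas import *
meas(); meas(); go([501,-184,100],3.115)
print(get_obs()['joint_positions'])"
```

```text
tool_pos: [485.3, 237.4, 139.6]
contact_force: [-0.1, 0.1, -1.6]
grip_width: 9.7
finger_force: 30.0
tool_pos: [540.9, -185.0, 134.9]
tcp_rot: [3.141, -0.001, 2.757]
grip_width: 9.8
tool_pos: [541.4, -183.1, 135.4]
tcp_rot: [-3.142, -0.0, 3.084]
grip_width: 9.8
G [531.0444 -89.6881] 88 K [ 500.5366 -184.0666] 512 dist 99.18683464866854 yaw -0.034070124569553384
G [531.0492 -89.7035] 88 K [ 500.571 -184.103] 513 dist 99.1977273801246 yaw -0.03372136031556039
dp [ 0.0403 -0.0031  0.0354] rot [-0.0001  0.     -0.0299] now [ 541.4146 -183.198   135.4484] [-3.1415  0.      3.0851] F [ 0.122   0.2097 -0.1763] t 17.7
[-0.4603  0.4708  1.4716 -0.0001  1.199  -1.9745]
```

Both yaws agree on the keyway at (500.7, -184.0). Next I will check how the key sits in the grip, using the red collar in the wrist image.

Run:
```python
from h import *
c=cam('wrist'); im=c['pixels']; o=get_obs(); T=o['tool_pos']; A=R.from_euler('xyz',o['tcp_rot'])
H,S,V=[cv2.cvtColor(im,cv2.COLOR_RGB2HSV)[:,:,i].astype(int) for i in range(3)]
red=((H<8)|(H>172))&(S>140)&(V>30); n,lab,st,ce=cv2.connectedComponentsWithStats(red.astype(np.uint8))
for i in range(1,n):
    if st[i,4]>15: print(st[i])
i=1+np.argmax(st[1:,4])
i=[j for j in range(1,n) if st[j,4]>15][-1]
m=lab==i
for r in range(st[i,1],st[i,1]+st[i,3]): xs=np.nonzero(m[r])[0]; print(r,xs.min(),xs.max(),int(V[r,xs].mean()),end=' | ')
print()
for x in (11,12,13,14): print(x,[proj(c,T+A.apply([x,y,z])) for y,z in((0,-29.5),(0,-34.5),(0,-59.5))])
go([501,-184,100],3.115)
```

```text
[268 237  24  51 924]
237 278 280 118 | 238 275 282 123 | 239 272 287 124 | 240 270 288 129 | 241 269 289 135 | 242 268 290 140 | 243 268 290 140 | 244 268 291 136 | 245 269 290 119 | 246 270 287 116 | 247 270 287 116 | 248 270 287 117 | 249 270 287 118 | 250 270 287 122 | 251 270 287 127 | 252 270 287 131 | 253 270 287 136 | 254 270 287 139 | 255 270 288 135 | 256 270 288 134 | 257 270 288 133 | 258 270 288 132 | 259 270 288 131 | 260 270 288 130 | 261 270 288 130 | 262 270 288 130 | 263 270 288 129 | 264 270 288 129 | 265 270 288 129 | 266 270 288 129 | 267 270 288 128 | 268 270 287 131 | 269 270 287 128 | 270 270 287 127 | 271 271 287 130 | 272 271 287 128 | 273 271 286 131 | 274 271 286 130 | 275 271 286 129 | 276 271 287 127 | 277 270 287 126 | 278 270 287 127 | 279 270 287 127 | 280 270 288 123 | 281 270 287 127 | 282 270 288 123 | 283 270 288 123 | 284 270 288 123 | 285 270 288 123 | 286 270 287 125 | 287 270 287 110 | 
11 [array([280.7556, 235.6929]), array([280.7967, 238.9248]), array([281.0407, 258.1146])]
12 [array([280.7569, 234.2022]), array([280.7981, 237.3992]), array([281.0428, 256.3882])]
13 [array([280.7582, 232.7065]), array([280.7995, 235.8684]), array([281.045, 254.655])]
14 [array([280.7595, 231.2058]), array([280.8009, 234.3324]), array([281.0471, 252.9148])]
dp [ 0.0403 -0.0031  0.0355] rot [-0.0001  0.0001 -0.0297] now [ 541.4483 -183.2187  135.4663] [-3.1415  0.0001  3.0853] F [-0.5055 -0.0378  0.4265] t 17.75
```

The collar sits within about 1 mm of the tool axis. I will align above the slot.

```bash
python3 -m pendant '{"dp":[[0.020,-0.0013,0.01],[0.041,-0.0026,0.025],[0.041,-0.0026,0.039],[0.041,-0.0026,0.039],[0.041,-0.0026,0.039]],"rotation":[[0,0,-0.02],[0,0,-0.027],[0,0,-0.027],[0,0,-0.027],[0,0,-0.027]]}' | egrep 'pos|rot|width|force'
python3 -c "
from h import *
go([500.3,-183.5,80],3.112)"
```

```text
tool_pos: [501.3, -183.9, 96.8]
tcp_rot: [-3.141, 0.001, 3.113]
contact_force: [-0.3, 0.8, 0.1]
grip_width: 10.0
finger_force: 30.0
dp [0.0011 0.0004 0.0168] rot [-0.0005  0.0011  0.0009] now [ 501.3433 -183.89     96.7626] [-3.1411  0.0011  3.1129] F [-0.2779  0.8418  0.0706] t 18.375
```

```bash
python3 -m pendant '{"dp":[[0.0008,0.0003,0.005],[0.0008,0.0003,0.01],[0.0008,0.0003,0.012],[0.0008,0.0003,0.014],[0.0008,0.0003,0.015]],"rotation":[[0,0,0],[0,0,0],[0,0,0],[0,0,0],[0,0,0]]}' | egrep 'pos|rot|width|force'
python3 -m pendant '{"dp":[[0,0,0.001],[0,0,0.002],[0,0,0.003]],"rotation":[[0,0,0],[0,0,0],[0,0,0]]}' | egrep 'pos|rot|width|force'
```

```text
tool_pos: [499.5, -183.4, 81.3]
tcp_rot: [-3.142, 0.0, 3.113]
contact_force: [0.0, -1.0, 0.4]
grip_width: 9.8
finger_force: 30.0
tool_pos: [499.6, -183.4, 78.4]
tcp_rot: [-3.141, 0.0, 3.113]
contact_force: [-1.3, 0.0, -0.6]
grip_width: 9.8
finger_force: 30.0
```

There is no force 6 mm below the face, so the blade is in the slot. I will continue gently to the wafers.

```bash
for i in 1 2 3; do :; done
python3 -m pendant '{"dp":[[0,0,0.001],[0,0,0.002],[0,0,0.003]],"rotation":[[0,0,0],[0,0,0],[0,0,0]]}' | egrep 'pos|force'
python3 -m pendant '{"dp":[[0,0,0.001],[0,0,0.0015],[0,0,0.002]],"rotation":[[0,0,0],[0,0,0],[0,0,0]]}' | egrep 'pos|force'
```

```text
tool_pos: [500.1, -183.5, 75.6]
contact_force: [2.2, 0.4, 0.2]
finger_force: 30.0
tool_pos: [500.3, -183.5, 73.9]
contact_force: [3.3, 2.1, 4.9]
finger_force: 30.0
```

First contact with the wafers is 5 N up. I will start wiggling 0.38 rad clockwise and back under a light push, with a small x correction.

```bash
python3 -m pendant '{"dp":[[-0.0006,0,0],[-0.0006,0,0.0005],[-0.0006,0,0.001],[-0.0006,0,0.001],[-0.0006,0,0.001]],"rotation":[[0,0,0.17],[0,0,0.34],[0,0,0.38],[0,0,0.38],[0,0,0.38]]}' | egrep 'pos|rot|force'; python3 -c "
from h import *
print(get_obs()['moment'])"
python3 -m pendant '{"dp":[[0,0,0],[0,0,0],[0,0,0],[0,0,0]],"rotation":[[0,0,-0.17],[0,0,-0.34],[0,0,-0.38],[0,0,-0.38]]}' | egrep 'pos|rot|force'
```

```text
tool_pos: [500.6, -183.2, 73.3]
tcp_rot: [3.141, 0.001, 2.733]
contact_force: [2.7, 3.0, 8.0]
finger_force: 30.0
[ 0.6225 -0.606   0.0823]
tool_pos: [500.6, -183.5, 73.1]
tcp_rot: [-3.141, 0.001, 3.113]
contact_force: [2.5, 1.4, 6.1]
finger_force: 30.0
```

```bash
python3 -m pendant '{"dp":[[0,0,0],[0,0,0],[0,0,0.0005],[0,0,0.0005],[0,0,0.0005],[0,0,0.0005],[0,0,0.0005],[0,0,0.0005]],"rotation":[[0,0,0.17],[0,0,0.34],[0,0,0.42],[0,0,0.34],[0,0,0.25],[0,0,0.1],[0,0,0],[0,0,0]]}' | egrep 'pos|force'
python3 -m pendant '{"dp":[[0,0,0],[0,0,0],[0,0,0.0005],[0,0,0.0005],[0,0,0.0005],[0,0,0.0005]],"rotation":[[0,0,0.17],[0,0,0.34],[0,0,0.42],[0,0,0.42],[0,0,0.34],[0,0,0.34]]}' | egrep 'pos|force'
```

```text
tool_pos: [500.7, -183.5, 72.8]
contact_force: [2.4, 0.9, 6.8]
finger_force: 30.0
tool_pos: [500.3, -183.2, 72.2]
contact_force: [2.1, 2.3, 7.6]
finger_force: 30.0
```

```bash
python3 -m pendant '{"dp":[[0,0,0.0003],[0,0,0.0005],[0,0,0.0008],[0,0,0.001],[0,0,0.001],[0,0,0.001],[0,0,0.001],[0,0,0.001]],"rotation":[[0,0,-0.17],[0,0,-0.34],[0,0,-0.17],[0,0,0],[0,0,0.08],[0,0,0],[0,0,-0.05],[0,0,0]]}' | egrep 'pos|force'
python3 -m pendant '{"dp":[[0,0,0.0003],[0,0,0.0005],[0,0,0.0008],[0,0,0.001],[0,0,0.001],[0,0,0.001],[0,0,0.001],[0,0,0.001]],"rotation":[[0,0,-0.17],[0,0,-0.34],[0,0,-0.17],[0,0,0],[0,0,0.08],[0,0,0],[0,0,-0.05],[0,0,0]]}' | egrep 'pos|force'
```

```text
tool_pos: [500.3, -183.1, 70.9]
contact_force: [1.3, 3.2, 6.0]
finger_force: 30.0
tool_pos: [500.2, -183.1, 69.5]
contact_force: [2.8, 2.6, 2.5]
finger_force: 30.0
```

```bash
python3 -m pendant '{"dp":[[0,0,0.0005],[0,0,0.001],[0,0,0.0015],[0,0,0.002],[0,0,0.002],[0,0,0.002]],"rotation":[[0,0,-0.17],[0,0,-0.34],[0,0,-0.17],[0,0,0],[0,0,0.05],[0,0,0]]}' | egrep 'pos|force'
python3 -m pendant '{"dp":[[0,0,0.0005],[0,0,0.001],[0,0,0.0015],[0,0,0.002],[0,0,0.002],[0,0,0.002]],"rotation":[[0,0,-0.17],[0,0,-0.34],[0,0,-0.17],[0,0,0],[0,0,0.05],[0,0,0]]}' | egrep 'pos|force'
```

```text
tool_pos: [500.3, -183.1, 67.6]
contact_force: [3.1, 2.6, 3.7]
finger_force: 30.0
tool_pos: [500.4, -183.1, 65.7]
contact_force: [2.8, 2.8, 4.3]
finger_force: 30.0
```

```bash
for k in 1; do python3 -m pendant '{"dp":[[0,0,0.0003],[0,0,0.0005],[0,0,0.0008],[0,0,0.001],[0,0,0.001],[0,0,0.001],[0,0,0.001]],"rotation":[[0,0,-0.17],[0,0,-0.34],[0,0,-0.17],[0,0,0],[0,0,0.08],[0,0,0],[0,0,0]]}' | egrep 'pos|force|time'; done
python3 -m pendant '{"dp":[[0,0,0.0003],[0,0,0.0005],[0,0,0.0008],[0,0,0.001],[0,0,0.001],[0,0,0.001],[0,0,0.001],[0,0,0.001]],"rotation":[[0,0,-0.17],[0,0,-0.34],[0,0,-0.17],[0,0,0],[0,0,0.08],[0,0,0],[0,0,-0.05],[0,0,0]]}' | egrep 'pos|force'
```

```text
time: 27.38
tool_pos: [500.4, -183.1, 64.8]
contact_force: [3.6, 2.5, 5.5]
finger_force: 30.0
tool_pos: [500.4, -183.1, 63.8]
contact_force: [2.9, 3.1, 6.4]
finger_force: 30.0
```

```bash
python3 -m pendant '{"dp":[[0,0,0.0003],[0,0,0.0005],[0,0,0.0008],[0,0,0.001],[0,0,0.001],[0,0,0.001],[0,0,0.001],[0,0,0.001]],"rotation":[[0,0,-0.17],[0,0,-0.34],[0,0,-0.17],[0,0,0],[0,0,0.08],[0,0,0],[0,0,-0.05],[0,0,0]]}' | egrep 'pos|force|time'
python3 -m pendant '{"dp":[[0,0,0.0003],[0,0,0.0005],[0,0,0.0008],[0,0,0.001],[0,0,0.001],[0,0,0.001],[0,0,0.001],[0,0,0.001]],"rotation":[[0,0,-0.17],[0,0,-0.34],[0,0,-0.17],[0,0,0],[0,0,0.08],[0,0,0],[0,0,-0.05],[0,0,0]]}' | egrep 'pos|force'
```

```text
time: 29.38
tool_pos: [500.4, -183.1, 62.9]
contact_force: [2.5, 3.9, 6.1]
finger_force: 30.0
tool_pos: [500.4, -183.1, 61.8]
contact_force: [3.7, 2.0, 6.4]
finger_force: 30.0
```

```bash
python3 -m pendant '{"dp":[[0,0,0.0003],[0,0,0.0005],[0,0,0.0008],[0,0,0.001],[0,0,0.001],[0,0,0.001],[0,0,0.001],[0,0,0.001]],"rotation":[[0,0,-0.17],[0,0,-0.34],[0,0,-0.17],[0,0,0],[0,0,0.08],[0,0,0],[0,0,-0.05],[0,0,0]]}' | egrep 'pos|force|time'
python3 -m pendant '{"dp":[[0,0,0.0003],[0,0,0.0005],[0,0,0.0008],[0,0,0.001],[0,0,0.001],[0,0,0.001],[0,0,0.001],[0,0,0.001]],"rotation":[[0,0,-0.17],[0,0,-0.34],[0,0,-0.17],[0,0,0],[0,0,0.08],[0,0,0],[0,0,-0.05],[0,0,0]]}' | egrep 'pos|force'
```

```text
time: 31.38
tool_pos: [500.4, -183.1, 60.5]
contact_force: [3.5, 2.7, 3.4]
finger_force: 30.0
tool_pos: [500.3, -183.1, 59.4]
contact_force: [4.1, 3.9, 3.1]
finger_force: 30.0
```

The force has dropped, so the blade is past the last wafers. I will turn back to rest and push gently home.

```bash
python3 -m pendant '{"dp":[[0,0,0],[0,0,0],[0,0,0.001],[0,0,0.002],[0,0,0.0025],[0,0,0.0025]],"rotation":[[0,0,-0.17],[0,0,-0.34],[0,0,-0.34],[0,0,-0.34],[0,0,-0.34],[0,0,-0.34]]}' | egrep 'pos|rot|force|time'
python3 -m pendant '{"dp":[[0,0,0.0005],[0,0,0.001],[0,0,0.0015],[0,0,0.0015]],"rotation":[[0,0,0],[0,0,0],[0,0,0],[0,0,0]]}' | egrep 'pos|force'
```

```text
time: 33.12
tool_pos: [500.3, -183.5, 56.8]
tcp_rot: [-3.141, 0.0, 3.112]
contact_force: [4.9, 1.3, 0.0]
finger_force: 30.0
tool_pos: [500.3, -183.5, 55.4]
contact_force: [5.6, 0.4, 1.7]
finger_force: 30.0
```

```bash
python3 -m pendant '{"dp":[[-0.0004,0,0.0005],[-0.0007,0,0.001],[-0.0007,0,0.0015],[-0.0007,0,0.0015]],"rotation":[[0,0,0],[0,0,0],[0,0,0],[0,0,0]]}' | egrep 'pos|force'
python3 -m pendant '{"dp":[[0,0,0.0005],[0,0,0.001],[0,0,0.0015],[0,0,0.0015]],"rotation":[[0,0,0],[0,0,0],[0,0,0],[0,0,0]]}' | egrep 'pos|force'
```

```text
tool_pos: [500.4, -183.4, 54.2]
contact_force: [1.0, 1.3, 6.8]
finger_force: 30.0
tool_pos: [500.5, -183.5, 54.0]
contact_force: [-1.9, 1.5, 16.5]
finger_force: 30.0
```

The key stopped firmly at TCP z 54.0, where home was expected at 54.5, so the collar is seated. Now I will make the quarter turn.

```bash
python3 -m pendant '{"dp":[[0,0,-0.0006],[0,0,-0.0006],[0,0,-0.0006],[0,0,-0.0006],[0,0,-0.0006],[0,0,-0.0006],[0,0,-0.0006],[0,0,-0.0006]],"rotation":[[0,0,0.15],[0,0,0.3],[0,0,0.45],[0,0,0.6],[0,0,0.75],[0,0,0.9],[0,0,1.05],[0,0,1.2]]}' | egrep 'pos|rot|force'
python3 -c "
from h import *
print(get_obs()['moment'])"
python3 -m pendant '{"dp":[[0,0,0],[0,0,0],[0,0,0],[0,0,0],[0,0,0],[0,0,0]],"rotation":[[0,0,0.15],[0,0,0.3],[0,0,0.4],[0,0,0.5],[0,0,0.57],[0,0,0.57]]}' | egrep 'pos|rot|force|width'
python3 -c "
from h import *
print(get_obs()['moment'])"
```

```text
tool_pos: [500.6, -183.0, 54.1]
tcp_rot: [-3.141, -0.0, 1.908]
contact_force: [-0.3, 3.8, 13.1]
finger_force: 30.0
[ 0.6595 -0.1543  0.0969]
tool_pos: [500.6, -183.0, 54.1]
tcp_rot: [-3.141, -0.0, 1.342]
contact_force: [0.3, 3.5, 12.6]
grip_width: 9.4
finger_force: 30.0
[ 0.614  -0.0891  0.0443]
```

```bash
M='from h import *;o=get_obs();print(o["moment"][2],o["tcp_rot"][2],o["joint_positions"][5])'
python3 -m pendant '{"dp":[[0,0,0],[0,0,0]],"rotation":[[0,0,0.06],[0,0,0.06]]}' | egrep 'width'; python3 -c "$M"
python3 -m pendant '{"dp":[[0,0,0],[0,0,0]],"rotation":[[0,0,0.06],[0,0,0.06]]}' | egrep 'width'; python3 -c "$M"
python3 -m pendant '{"dp":[[0,0,0],[0,0,0]],"rotation":[[0,0,0.06],[0,0,0.06]]}' | egrep 'width'; python3 -c "$M"
```

```text
grip_width: 9.9
0.17163124627848989 1.2826836598727414 -0.2062521317069502
grip_width: 9.8
0.3428879713424602 1.2230528128332852 -0.14651603773880761
grip_width: 10.2
0.3901728178100825 1.1633860616983593 -0.08666281776914386
```

The moment jumped to 0.34–0.39 N m, well above the spring's 0.11, so the cylinder is at its stop. I will hold briefly, check it is stable, and hand in.

```bash
python3 -m pendant '{"dp":[[0,0,0],[0,0,0],[0,0,0],[0,0,0]],"rotation":[[0,0,0],[0,0,0],[0,0,0],[0,0,0]]}'
python3 -c "
from h import *
print(get_obs()['moment'])
from plant import workorder
print(workorder.close_job())"
```

```text
time: 37.62
tool_pos: [500.5, -183.3, 54.1]
tcp_rot: [-3.141, 0.001, 1.164]
contact_force: [0.4, 1.7, 11.6]
grip_width: 9.5
finger_force: 30.2
[ 0.3629 -0.0329  0.3206]
the job is handed in; nothing more can be done
None
```

I set the selector to the green dot, seated the key fully home by wiggling it past the wafers, and turned it clockwise to its stop; I handed the job in at 37.6 s with the gripper still holding it there, and the hand-in gave no verdict.

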